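Set the nursery feeding bench right

ROBOT

A 6-joint arm with a two-finger parallel gripper is mounted at the origin on the work surface. World frame = base frame: x ahead of the robot, y to its left, z up, the work surface at z = 0. Lengths are in mm, angles in rad, forces in N, time in s.
With the tool pointing down it reaches from about 400 to 925 mm from the base axis. Payload 12.5 kg.
Tool frame: the origin (TCP) lies midway between the tips of the shut fingers; the grasp point (between the pads) lies 19 mm behind it (env.pinch_z is the z of the grasp point in the tool frame, in mm); z points along the fingers, y is the line along which they close (so a half turn about z gives the same grasp; the last joint's range is limited). The gripper opens to 95 mm and grips with 3 to 60 N. Pads are 20 mm wide; open, the fingers measure 119 mm over their backs; the gripper's body (75 mm by 180 mm) begins 59 mm behind the grasp point.
Start: joints at [-1.343, 0.491, 1.559, -0, 1.092, -0.106], TCP at [204.796, -590.513, 214.661] pointing down, gripper open.
Joint ranges: [-3.1, 3.1], [-0.84, 2.19], [0.05, 2.79], [-1.13, 4.28], [0.06, 2.93], [-2.69, 2.69]. Speed limits (rad/s): [2.22, 2.22, 2.79, 3.14, 3.14, 3.14].

INTERFACE

Orientations are given as [roll, pitch, yaw] about the fixed x, y, z axes, in that order (R = Rz(yaw) Ry(pitch) Rx(roll)).
In Python, from cell import env, eyes gives the robot as it stands.
- The arm moves only by the shell command python3 -m inch 'ROWS'. ROWS is JSON, a list of rows, each a list of 3 entries, a list of its own where there are three numbers: the shift along the tool's x, y, z in units of 60 mm (1.0 is 60 mm), then the turn about the tool's z in units of 5 degrees (1.0 is 5 degrees), then the closure, from -1 (fully open) to 1 (shut). In form: [[[tx, ty, tz], turn, claw], ...]. A call has exactly 10 rows; each row shifts and turns the commanded pose from where the row before left it, along the tool's axes as they then stand; what a row does not reach is not made up. A row lasts 1/8 s, in which the tool goes at most 62.5 mm and 10.7 degrees, less where a joint would pass 70% of its speed; a pose out of reach is approached as far as the arm can. A call is refused whole if a number of a shift passes 1 or a number of a turn 1, either way. A call with a gripper value outside its range is refused whole. The fingers move at their own pace and stop on an object; the grip force is fixed at half the most. Time passes only in rows, so rows that do not move let the fingers close, or fill a call up. It gives the time, the measured TCP pose, the force, the opening and the grip force at its end, in the units of the state.
- env.state(): the state, without advancing time (a new reading comes with each control period).
- eyes.read_camera(name): name is "scene" or "top" or "wrist"; returns a dict with "pixels" (480x640x3 uint8, red, green, blue), "fx", "fy", "cx", "cy" (pixels), "distortion" ([k1, k2, p1, p2, k3] as OpenCV has them; the pictures are not rectified), "extrinsics" (4x4, takes a point from world to camera coordinates). Camera axes: x right, y down, z forward; pixel columns grow to the right and rows downward; lengths in mm; the calibration is good to about 2 mm. A picture is of the moment at which its call begins. There is no depth.
- env.job_done(): hands the job in; it is judged then, once.
Trained networks look in a picture, given as the dict that the camera call returned (one of the last four; its "shot" number tells which), for a name from the list of things; names that differ only in an ending like _2 or _b are one class to them, and where a whole thing is asked for, a point or a joint stands for the part that bears it (a point fixed in the world has none). Each returns a list of dicts, best first, with "score" (0 to 1); they miss things now and then, are a little off and sometimes report something else, mostly with a low value. They report only what shows in the picture. A call takes as long as a camera call. They do not tell look-alikes from the thing itself.
- eyes.boxes_of(name, picture): "centre" ([row, column] in pixels, amid what is visible of it).
- eyes.cut_out(name, picture): "mask" (480x640 bool, what is visible of it) and "centre" ([row, column] in pixels, amid what is visible of it).
- eyes.spot_point(name, picture): "centre" ([row, column] in pixels: a listed point, or the origin of a listed thing).
The state is a dict: "t": time; "joints": joint angles; "qvel": joint speeds; "tau": joint torques, N m; "eef_pos": TCP position; "tcp_rot": TCP orientation; "ft_force": force on the tool from outside, world axes, zero at the start; "moment": the same for the moment, N m; "opening": opening from 0.0 (shut) to 1.0 (fully open); "grip_force": force on a finger pad.
Only numpy, scipy, OpenCV 4.12 (cv2) and the standard library are available. Lean on these libraries where they do the work, as an engineer would, in place of code of your own. Each camera call takes 0.05 s, during which the arm holds its last target. There are 200 camera calls.

TASK

The three feeding things stand in each other's places: put the formula tub in the middle of the white tray, the nursing bottle in the middle of the warming plate and the metal cup in the middle of the scale's round platform. Each place holds only one thing, so park one of them on the empty cork mat on the way and leave the mat clear at the end; keep everything upright, and leave the pack of wipes and the glass bowl where they are.

Things in the scene. Friction and masses are not known exactly. Their poses are not given: they have to be found in the camera images.
- tub: Closed formula tub: black upright cylinder 60 mm in diameter with a yellow lid 62 mm in diameter, 85 mm tall in all (lid from 66 to 85 mm), about 0.3 kg. Origin at the centre of its underside, z up. At the start it stands on the scale.
- bottle: Small pet nursing bottle: pale upright cylinder 44 mm in diameter up to 62 mm, a shoulder, a white collar 36 mm in diameter from 68 to 77 mm, and a thin tan teat up to 92 mm; about 0.14 kg. Origin at the centre of its underside, z up. At the start it stands in the tray.
- cup: Open straight-sided bare metal weighing cup, 62 mm outside diameter, 56 mm tall, wall 3 mm, empty, about 0.11 kg. Origin at the centre of its underside, z up. At the start it stands on the warming plate.
- scale: Kitchen scale, fixed: white base 130 mm wide, 18 mm tall, with a round steel platform 116 mm in diameter whose flat top is 24 mm above the bench; display strip along one edge. Origin on the bench under the platform's centre; the display lies to its -x side (base from -90 to +65 mm in x). The platform does not sink.
- warmer: Warming plate, fixed: grey square housing 130 x 130 mm with a flat black square top plate 112 x 112 mm, whose top is 30 mm above the bench (not hot). Origin on the bench under its centre.
- tray: Shallow white plastic tray, fixed: 140 x 140 mm outside, rim 4 mm thick and 14 mm high, inner floor 4 mm above the bench. Origin on the bench under its centre.
- mat: Round cork mat, fixed, the free spot: 120 mm in diameter, flat top 6 mm above the bench. Origin on the bench under its centre. Empty at the start. The scale, warmer, tray and mat change places with one another from start to start.
- wipes: Bystander: white soft-cornered pack of wipes with a blue flap, about 90 x 150 x 50 mm, lying beyond the work. Origin at the centre of its underside. Not to be moved.
- bowl: Bystander: small glass bowl, 110 mm in diameter, 45 mm tall. Origin at the centre of its underside. Not to be moved.
There are look-alikes about, which are no part of the job. Leave any blue, green or pink look-alike of the tub alone.

How it is judged (in metres and radians):
On the way:
1. one of the three things has been parked on the cork mat, upright and released (((horizontal distance between tub and mat below 0.045 m and z of tub in the frame of mat between 0 and 0.012 m and angle between tub's own z axis and vertical below 0.12 rad and linear speed of tub below 0.03 m/s and contact force between tub and the fingers below 0.1 N) or (horizontal distance between bottle and mat below 0.045 m and z of bottle in the frame of mat between 0 and 0.012 m and angle between bottle's own z axis and vertical below 0.12 rad and linear speed of bottle below 0.03 m/s and contact force between bottle and the fingers below 0.1 N) or (horizontal distance between cup and mat below 0.045 m and z of cup in the frame of mat between 0 and 0.012 m and angle between cup's own z axis and vertical below 0.12 rad and linear speed of cup below 0.03 m/s and contact force between cup and the fingers below 0.1 N))), for 0.2 s.
At the end, for the whole second after the job is handed in: The tub stands in the tray, the bottle on the warming plate and the cup on the scale's platform, each upright (within 0.12 rad), its centre within 15 mm of the centre of its place and its underside within 6 mm of the height of that surface, released and at rest; the mat is thereby empty (horizontal distance between tub and tray below 0.015 m and z of tub in the frame of tray between -0.002 and 0.01 m and angle between each of tub, bottle, cup's own z axis and vertical below 0.12 rad and linear speed of each of tub, bottle, cup below 0.03 m/s and contact force between each of tub, bottle, cup and the fingers below 0.1 N and horizontal distance between bottle and warmer below 0.015 m and z of bottle in the frame of warmer between 0.024 and 0.036 m and horizontal distance between cup and scale below 0.015 m and z of cup in the frame of scale between 0.018 and 0.03 m); the robot touches nothing.
It fails at once if the tub, the bottle or the cup is tipped over (more than 0.6 rad) (angle between any of tub, bottle, cup's own z axis and vertical above 0.6 rad).
It fails at once if the wipes or the bowl is moved by more than 30 mm (distance of any of wipes, bowl from where it was at the start of the episode above 0.03 m).
It also fails if it takes over 120 s, if anything falls off the work surface, if the arm or the gripper's body presses on something with over 40 N, if the wrist force passes 120 N, or if a joint passes its speed limit or range.

## Working session

There is one attempt and no reset: what is moved stays moved. The work goes in short steps, Python scripts to look and compute and a shell command to move; the robot and the scene stay as the last step left them, time stands still between calls to the robot, and variables do not carry over. Pictures are saved under pics/ and viewed, at most 14 in all, crops included, and the job is handed in when it is done.

```bash
ls; mkdir -p pics; cat > h.py <<'E'
import numpy as np, cv2
from cell import env, eyes
def ray(p,rc):
    K=np.array([[p['fx'],0,p['cx']],[0,p['fy'],p['cy']],[0,0,1.]])
    u=cv2.undistortPoints(np.array([[[rc[1],rc[0]]]],float),K,np.array(p['distortion'],float))[0,0]
    E=np.array(p['extrinsics']);R=E[:3,:3];t=E[:3,3]
    return -R.T@t, R.T@np.array([u[0],u[1],1.])
def at(p,rc,z):
    o,d=ray(p,rc); return o+d*(z-o[2])/d[2]
def proj(p,X):
    K=np.array([[p['fx'],0,p['cx']],[0,p['fy'],p['cy']],[0,0,1.]])
    E=np.array(p['extrinsics']);r,_=cv2.Rodrigues(E[:3,:3])
    return cv2.projectPoints(np.array([X],float),r,E[:3,3],K,np.array(p['distortion'],float))[0][0,0]
def tri(a,b):
    o1,d1=a;o2,d2=b
    d1=d1/np.linalg.norm(d1);d2=d2/np.linalg.norm(d2)
    s=np.linalg.lstsq(np.c_[d1,-d2],o2-o1,rcond=None)[0]
    x,y=o1+s[0]*d1,o2+s[1]*d2
    return (x+y)/2,np.linalg.norm(x-y)
def save(p,n): cv2.imwrite('pics/'+n,p['pixels'][:,:,::-1])
E
python3 - <<'E'
from h import *
np.set_printoptions(precision=1,suppress=True)
z0=dict(tub=0,bottle=4,cup=30,scale=0,warmer=0,tray=0,mat=0,wipes=0,bowl=0); z0['tub']=24
for c in('top','scene'):
    p=eyes.read_camera(c); save(p,c+'0.png')
    o,_=ray(p,(240,320)); print(c,o)
    for n in z0:
        for r in eyes.spot_point(n,p)[:4]: print(n,round(r['score'],2),np.array(r['centre']),at(p,r['centre'],z0[n])[:2])
print(env.state()['tcp_rot'],env.pinch_z)
E
```

```text
pics
top [ 468.1    7.5 1171.7]
tub 0.93 [318.9 383.3] [ 390.3 -135. ]
tub 0.83 [202.4 385.4] [ 665.5 -139.7]
tub 0.8 [229.8 441.2] [ 601.5 -272.5]
tub 0.25 [279.3 172.7] [474.1 360.7]
bottle 0.73 [284.7 171.5] [461.3 369. ]
cup 0.68 [296.6 478.5] [ 445.6 -355.8]
cup 0.36 [258.2 377.6] [ 531.1 -120.7]
scale 0.81 [255.4 376.1] [ 539.5 -120.4]
warmer 0.85 [293.9 476.4] [ 451.3 -360.5]
tray 0.86 [279.6 172. ] [473.5 369.7]
tray 0.56 [158.7 254.9] [774.1 180.4]
tray 0.55 [291.6 481. ] [ 457.  -371.6]
wipes 0.68 [279.2 170.9] [474.4 372.4]
wipes 0.66 [156.6 255.2] [779.4 179.8]
bowl 0.86 [176.1 434.9] [ 737.2 -264.5]
scene [1267.4  195.9  674.7]
tub 0.8 [261.1 186.1] [ 624.9 -258.2]
tub 0.79 [291.8 230.2] [ 686.9 -132.3]
tub 0.77 [243.1 255.7] [ 533.3 -135.3]
tub 0.68 [211.3 272.4] [ 410.5 -137.8]
bottle 0.65 [265.4 485.1] [464.9 357. ]
cup 0.55 [208.7 182.4] [ 458.9 -349.7]
cup 0.27 [268.4 488.2] [503.9 356.8]
scale 0.7 [252.1 259.4] [ 534.  -128.6]
warmer 0.88 [215.  182.3] [ 446.1 -362.8]
warmer 0.7 [306.  155.1] [ 738.8 -274.3]
tray 0.89 [268.3 486.8] [468.8 361.3]
mat 0.94 [272.9 359. ] [547.8  98.5]
wipes 0.67 [372.1 379.9] [783.5 178. ]
wipes 0.25 [214.3 181.3] [ 443.9 -366.6]
bowl 0.85 [307.2 157.8] [ 740.3 -267.5]
[3.1 0.  0.3] -18.8
```

View pics/top0.png

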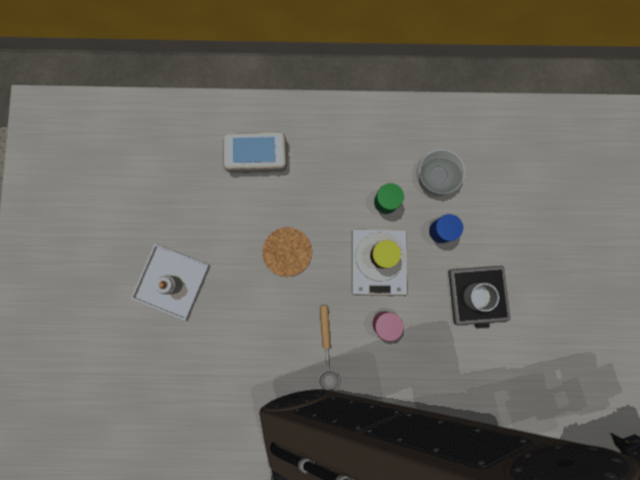

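View pics/scene0.png

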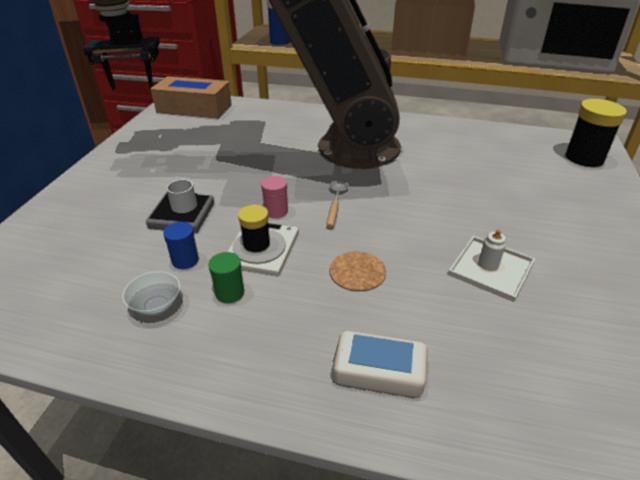

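The top view shows the tub (yellow lid) on the scale at about row 254, col 386. The cup is on the black plate at (297,482), the bottle in the tray at (285,168), and the mat at (251,287).

Tub candidates, as (row, col):
- Yellow/black at (254,386)
- Green at (198,390)
- Blue at (229,448)
- Pink at (326,388)
- A big yellow/black jar off in the background of the scene view at (130,590)

Only the one on the scale fits, being yellow-lidded and standing on the scale. I'll confirm it with a crop and refine the positions.

```bash
python3 - <<'E'
from h import *
np.set_printoptions(precision=1,suppress=True)
p=eyes.read_camera('top'); im=p['pixels']; s=eyes.read_camera('scene')
cv2.imwrite('pics/crop.png',cv2.resize(np.hstack([im[180:360,340:520],cv2.resize(s['pixels'][160:310,150:300],(180,180))])[:,:,::-1],None,fx=2.2,fy=2.2,interpolation=cv2.INTER_CUBIC))
for q,c in((p,'top'),(s,'scene')):
  for n,z in dict(tray=14,warmer=30,mat=6,scale=18,tub=109,cup=86,bottle=50).items():
    for r in eyes.cut_out(n,q)[:4]:
        m=r['mask'].astype(np.uint8); cs,_=cv2.findContours(m,0,1); k=max(cs,key=cv2.contourArea)[:,0]
        W=np.array([at(q,(v,u),z)[:2] for u,v in k],np.float32)
        b=cv2.minAreaRect(W); print(c,n,round(r['score'],2),np.array(r['centre']),np.array(b[0]),np.array(b[1]),round(b[2],1))
hsv=cv2.cvtColor(im,cv2.COLOR_RGB2HSV)
y=((hsv[...,0]>22)&(hsv[...,0]<36)&(hsv[...,1]>150)).astype(np.uint8); y[:200]=0
v,u=np.nonzero(y); print('lid',v.mean(),u.mean(),len(v),at(p,(v.mean(),u.mean()),107))
E
```

```text
top tray 0.98 [273.2 170.9] [468.8 369.8] [144.  140.8] 69.4
top warmer 0.74 [281.9 477.4] [ 444.3 -355.7] [142.6 134.2] 5.3
top warmer 0.71 [273.8 171.7] [469.1 364.4] [142.  140.4] 69.1
top mat 0.95 [251.5 285.7] [544.2  94.8] [115.7 115.7] 1.1
top scale 0.68 [267.4 374.2] [ 521.1 -125.1] [156.5 133.6] 0.9
top tub 0.96 [255.2 385.1] [ 534.2 -129.1] [60.  67.2] 45.6
top tub 0.95 [324.1 387. ] [ 381.2 -133.5] [63.6 66.8] 0.2
top tub 0.9 [197.4 389.4] [ 659.4 -135.1] [56.6 71.9] 45.8
top tub 0.76 [228.6 447.1] [ 594.6 -260.8] [58.4 76.7] 19.3
top cup 0.67 [293.4 486. ] [ 447.1 -344.4] [59.2 73.1] 1.0
top bottle 0.86 [287.7 165.5] [460.9 359.4] [41.  57.6] 0.9
scene tray 0.7 [270.9 497.1] [476.1 367.8] [140.7 155. ] 69.4
scene warmer 0.93 [215.1 176. ] [ 468.4 -349.7] [151.  142.1] 7.4
scene mat 0.69 [272.2 358.7] [547.9  95.1] [120.2 119.9] 13.8
scene mat 0.57 [292.7 151.7] [ 711.1 -298.4] [122.7 117.1] 6.8
scene scale 0.86 [253.7 270.7] [ 532.9 -123.3] [168.1 134.6] 1.6
scene tub 0.88 [248.8 183.8] [ 666.2 -232.2] [151.4  57.7] 34.1
scene tub 0.81 [277.  226.7] [ 729.2 -112. ] [138.3  56.1] 26.1
scene tub 0.76 [229.4 253.9] [ 582.8 -114.6] [157.2  60. ] 21.7
scene tub 0.72 [197.6 269.7] [ 463.9 -110.4] [170.6  60.4] 19.7
scene cup 0.75 [196.5 183.2] [ 479.2 -329.2] [143.7  60.9] 35.6
scene cup 0.68 [293.3 151.1] [ 777.4 -239.9] [109.7 102.3] 14.4
scene bottle 0.77 [251.1 489.1] [463.8 362.5] [ 42.3 143.6] 79.4
scene bottle 0.35 [273.3 358.3] [595.4 101.2] [112.3 111. ] 13.8
lid 253.99481865284974 385.4801381692573 579 [ 536.4 -129.3  107. ]
```

View pics/crop.png

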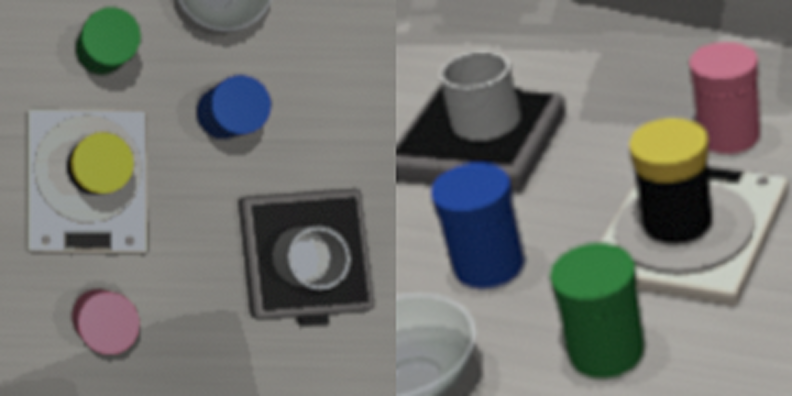

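The crop confirms the yellow/black tub on the scale. The others are blue, green and pink look-alikes. First I'll turn the tool square to the world and rise a bit.

```bash
python3 - <<'E'
from h import *
s=env.state();print(s['tcp_rot'],s['eef_pos'])
import math
print(math.degrees(s['tcp_rot'][2])/5)
E
python3 -m inch '[[[0,0,-0.2],1,-1],[[0,0,-0.2],1,-1],[[0,0,-0.2],1,-1],[[0,0,0],0.44,-1],[[0,0,0],0,-1],[[0,0,0],0,-1],[[0,0,0],0,-1],[[0,0,0],0,-1],[[0,0,0],0,-1],[[0,0,0],0,-1]]'
```

```text
[3.14149338e+00 3.05860584e-06 3.33762158e-01] [ 204.7892835  -590.51419716  214.65640239]
3.824632597859351
t: 3.05
eef_pos: [204.8, -590.5, 250.6]
tcp_rot: [3.142, 0.0, 0.034]
ft_force: [0.2, 0.3, 0.7]
opening: 0.995
grip_force: 0.0
```

```bash
python3 -m inch '[[[0,0,0],0.385,-1],[[0.55,-0.6,0],0,-1],[[0.6,-0.6,0],0,-1],[[0.6,-0.6,0],0,-1],[[0.6,-0.6,0],0,-1],[[0.6,-0.6,0],0,-1],[[0.6,-0.6,0],0,-1],[[0.1,-0.4,0],0,-1],[[0,0,0],0,-1],[[0,0,0],0,-1]]'
python3 - <<'E'
from h import *
np.set_printoptions(precision=1,suppress=True)
p=eyes.read_camera('wrist');save(p,'w1.png');print(ray(p,(240,320)))
print(env.state()['joints'])
for n,z in dict(cup=30,warmer=0).items():
    for r in eyes.spot_point(n,p): print(n,r['score'],r['centre'],at(p,r['centre'],z))
    for r in eyes.cut_out(n,p):
        m=r['mask'].astype(np.uint8);cs,_=cv2.findContours(m,0,1);k=max(cs,key=cv2.contourArea)[:,0]
        W=np.array([at(p,(v,u),86 if n=='cup' else 30)[:2] for u,v in k],np.float32)
        print(n,cv2.minAreaRect(W),cv2.boundingRect(k))
E
```

```text
t: 4.3
eef_pos: [423.2, -351.3, 250.8]
tcp_rot: [3.141, -0.0, -0.001]
ft_force: [-0.3, -0.8, 0.2]
opening: 0.997
grip_force: 0.0
(array([ 488.4, -350.6,  422.1]), array([-0.2,  0. , -1. ]))
[-0.8  0.3  1.7 -0.   1.1  0.8]
cup 0.89 [202.1, 329.6] [ 443.5 -350.3   30. ]
cup ((444.1459045410156, -351.66680908203125), (61.326683044433594, 60.39170455932617), 89.99820709228516) (299, 176, 65, 64)
warmer ((443.75323486328125, -360.7743835449219), (138.50865173339844, 129.4591064453125), 6.020510673522949) (275, 133, 125, 130)
```

View pics/w1.png

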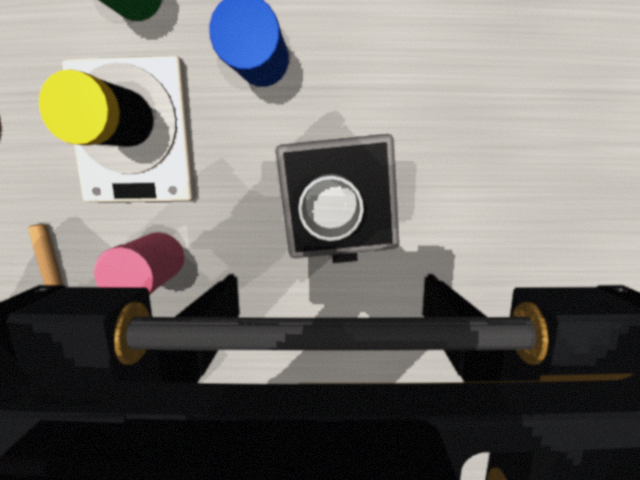

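The wrist view shows the cup rim at (row 207, col 331) on the black plate, centred around (197,340), with the scale platform at about (118,128). I'll grasp the cup.

```bash
python3 -m inch '[[[0.35,0,0],0,-1],[[0,0,0.8],0,-1],[[0,0,0.8],0,-1],[[0,0,0.8],0,-1],[[0,0,0.7],0,-1],[[0,0,0.28],0,-1],[[0,0,0],0,-1],[[0,0,0],0,0.9],[[0,0,0],0,0.9],[[0,0,0],0,0.9]]'
python3 - <<'E'
from h import *
np.set_printoptions(precision=1,suppress=True)
print(env.state()['opening'])
E
```

```text
t: 5.8
eef_pos: [445.1, -350.7, 48.7]
tcp_rot: [3.14, -0.001, 0.0]
ft_force: [-0.7, 0.2, 0.3]
opening: 0.739
grip_force: 0.0
0.7389547577918022
```

```bash
python3 -m inch '[[[0,0,0],0,1],[[0,0,0],0,1],[[0,0,0],0,1],[[0,0,0],0,1],[[0,0,0],0,1],[[0,0,-0.3],0,1],[[0,0,-0.7],0,1],[[0,0,-0.8],0,1],[[0,0,-0.8],0,1],[[0,0,-0.4],0,1]]'
```

```text
t: 7.05
eef_pos: [445.0, -350.7, 230.4]
tcp_rot: [3.14, -0.002, 0.0]
ft_force: [-0.3, 0.0, -1.6]
opening: 0.659
grip_force: 30.0
```

```bash
python3 -m inch '[[[0.1,-0.5,0],0,1],[[0.2,-0.9,0],0,1],[[0.2,-0.9,0],0,1],[[0.2,-0.9,0],0,1],[[0.2,-0.9,0],0,1],[[0.2,-0.9,0],0,1],[[0.2,-0.9,0],0,1],[[0.2,-0.9,0],0,1],[[0.18,-0.63,0],0,1],[[0,0,0],0,1]]'
python3 - <<'E'
from h import *
np.set_printoptions(precision=1,suppress=True)
p=eyes.read_camera('wrist');save(p,'w2.png')
print(env.state()['eef_pos'])
for n,z in dict(mat=6,scale=18).items():
    for r in eyes.spot_point(n,p): print(n,r['score'],r['centre'],at(p,r['centre'],0))
    for r in eyes.cut_out(n,p):
        m=r['mask'].astype(np.uint8);cs,_=cv2.findContours(m,0,1);k=max(cs,key=cv2.contourArea)[:,0]
        W=np.array([at(p,(v,u),z)[:2] for u,v in k],np.float32)
        print(n,cv2.minAreaRect(W),cv2.boundingRect(k))
E
```

```text
t: 8.3
eef_pos: [545.6, 97.5, 227.4]
tcp_rot: [-3.142, 0.001, 0.003]
ft_force: [-0.0, -0.7, -0.5]
opening: 0.656
grip_force: 30.0
[545.4  96.2 227.4]
mat 0.59 [219.3, 334.5] [545.4  93.1   0. ]
mat ((558.31396484375, 95.44600677490234), (119.57032012939453, 86.98770904541016), 88.25758361816406) (279, 169, 107, 80)
scale 0.89 [227.3, 520.2] [ 537.3 -122.9    0. ]
scale ((747.0789794921875, 181.35302734375), (158.6835479736328, 31.729719161987305), 89.52206420898438) (164, 0, 164, 36)
scale ((523.7216186523438, -122.48993682861328), (152.1814422607422, 134.34469604492188), 0.04717881977558136) (464, 173, 131, 133)
scale ((493.60968017578125, 357.63946533203125), (145.0133514404297, 96.22688293457031), 71.04502868652344) (38, 210, 135, 80)
```

```bash
python3 -m inch '[[[0,0,0.7],0,1],[[0,0,0.8],0,1],[[0,0,0.8],0,1],[[0,0,0.6],0,1],[[0,0,0.3],0,1],[[0,0,0.12],0,1],[[0,0,0],0,1],[[0,0,0],0,1],[[0,0,0],0,1],[[0,0,0],0,1]]'
```

```text
t: 9.8
eef_pos: [545.8, 95.3, 29.1]
tcp_rot: [3.142, -0.001, 0.0]
ft_force: [-0.4, 0.5, -1.3]
opening: 0.659
grip_force: 30.0
```

```bash
python3 -m inch '[[[0,0,0.06],0,1],[[0,0,0],0,1],[[0,0,0],0,-1],[[0,0,0],0,-1],[[0,0,0],0,-1],[[0,0,0],0,-1],[[0,0,-0.3],0,-1],[[0,0,-0.8],0,-1],[[0,0,-0.8],0,-1],[[0,0,-0.8],0,-1]]'
```

```text
t: 11.05
eef_pos: [545.4, 95.3, 188.6]
tcp_rot: [3.142, -0.0, -0.0]
ft_force: [1.2, 0.8, -0.3]
opening: 0.999
grip_force: 0.0
```

```bash
python3 -m inch '[[[0,0,-0.6],0,-1],[[-0.35,-0.7,-0.3],0,-1],[[-0.35,-0.9,-0.1],0,-1],[[-0.35,-0.9,0],0,-1],[[-0.35,-0.9,0],0,-1],[[-0.35,-0.8,0],0,-1],[[0,-0.2,0],0,-1],[[0,0,0],0,-1],[[0,0,0],0,-1],[[0,0,0],0,-1]]'
python3 - <<'E'
from h import *
np.set_printoptions(precision=1,suppress=True)
p=eyes.read_camera('wrist');save(p,'w3.png')
print(env.state()['eef_pos'],env.state()['joints'])
for n,z in dict(bottle=4,tray=14,cup=62).items():
    for r in eyes.spot_point(n,p): print(n,r['score'],r['centre'],at(p,r['centre'],{'tray':0,'bottle':4,'cup':6}[n]))
    for r in eyes.cut_out(n,p):
        m=r['mask'].astype(np.uint8);cs,_=cv2.findContours(m,0,1);k=max(cs,key=cv2.contourArea)[:,0]
        W=np.array([at(p,(v,u),z)[:2] for u,v in k],np.float32)
        print(n,cv2.minAreaRect(W),cv2.boundingRect(k))
E
```

```text
t: 12.3
eef_pos: [441.1, 358.2, 247.0]
tcp_rot: [3.141, 0.0, -0.002]
ft_force: [0.3, -0.2, -0.3]
opening: 1.002
grip_force: 0.0
[441.1 358.3 247.1] [ 0.6  0.4  1.7 -0.   1.1  2.1]
bottle 0.82 [203.4, 320.9] [457.4 369.5   4. ]
bottle 0.4 [196.1, 320.0] [465.9 370.5   4. ]
bottle ((451.45281982421875, 366.1523742675781), (50.63376998901367, 50.24346923828125), 26.9204158782959) (303, 185, 43, 45)
tray 0.94 [196.0, 321.0] [465.6 369.4   0. ]
tray ((466.729736328125, 371.991943359375), (142.49191284179688, 142.00779724121094), 69.64147186279297) (243, 114, 157, 158)
cup 0.87 [126.0, 562.7] [546.3  94.8   6. ]
cup ((542.343017578125, 110.10401916503906), (61.740570068359375, 92.77955627441406), 7.174887180328369) (537, 90, 92, 67)
```

View pics/w3.png

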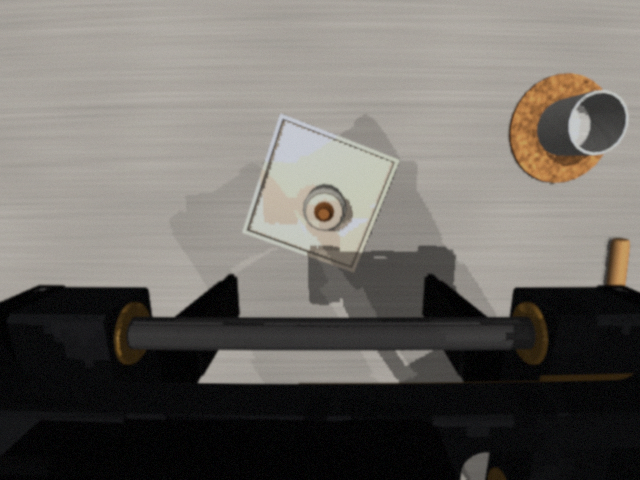

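The cup stands upright on the mat at (125,570). The bottle's collar is at (209,323) in the tray, which is centred around (191,321). I'll work out exact targets.

```bash
python3 - <<'E'
from h import *
np.set_printoptions(precision=1,suppress=True)
p=eyes.read_camera('wrist');im=p['pixels']
print('collar',at(p,(209,323),81),'teat',at(p,(211,324),96),'body',at(p,(207.5,324.5),66))
c=eyes.cut_out('tray',p)[0]['mask'].astype(np.uint8)
E
```

```text
collar [460.6 366.5  81. ] teat [460.8 365.3  96. ] body [460.1 365.3  66. ]
```

```bash
python3 -m inch '[[[0.32,-0.13,0],0,-1],[[0,0,0.8],0,-1],[[0,0,0.8],0,-1],[[0,0,0.8],0,-1],[[0,0,0.8],0,-1],[[0,0,0.4],0,-1],[[0,0,0.07],0,-1],[[0,0,0],0,1],[[0,0,0],0,1],[[0,0,0],0,1]]'
python3 -m inch '[[[0,0,0],0,1],[[0,0,0],0,1],[[0,0,0],0,1],[[0,0,0],0,1],[[0,0,0],0,1],[[0,0,-0.3],0,1],[[0,0,-0.8],0,1],[[0,0,-0.9],0,1],[[0,0,-0.9],0,1],[[0,0,-0.6],0,1]]'
```

```text
t: 14.0
eef_pos: [460.1, 367.3, 27.8]
tcp_rot: [-3.141, -0.001, 0.0]
ft_force: [-0.5, 0.0, -0.2]
opening: 0.745
grip_force: 0.0
t: 15.25
eef_pos: [459.8, 367.3, 240.6]
tcp_rot: [-3.14, -0.003, 0.0]
ft_force: [-0.7, 0.6, -1.4]
opening: 0.464
grip_force: 30.0
```

```bash
python3 -m inch '[[[0,0.5,0],0,1],[[0,0.8,0],0,1],[[0,0.9,0],0,1],[[0,0.9,0],0,1],[[0,0.9,0],0,1],[[0,0.9,0],0,1],[[0,0.9,0],0,1],[[0,0.9,0],0,1],[[0,0.9,0],0,1],[[0,0.9,0],0,1]]'
python3 -m inch '[[[0,0.9,0],0,1],[[0,0.9,0],0,1],[[0,0.8,0],0,1],[[-0.1,0.6,0],0,1],[[-0.1,0.4,0],0,1],[[0,0,0],0,1],[[0,0,0],0,1],[[0,0,0],0,1],[[0,0,0],0,1],[[0,0,0],0,1]]'
python3 - <<'E'
from h import *
np.set_printoptions(precision=1,suppress=True)
p=eyes.read_camera('wrist');save(p,'w4.png')
print(env.state()['eef_pos'],ray(p,(240,320))[0])
for n,z in dict(warmer=30,scale=18).items():
    for r in eyes.spot_point(n,p): print(n,r['score'],r['centre'],at(p,r['centre'],0))
    for r in eyes.cut_out(n,p):
        m=r['mask'].astype(np.uint8);cs,_=cv2.findContours(m,0,1);k=max(cs,key=cv2.contourArea)[:,0]
        W=np.array([at(p,(v,u),z)[:2] for u,v in k],np.float32)
        print(n,cv2.minAreaRect(W),cv2.boundingRect(k))
E
```

```text
t: 16.5
eef_pos: [459.5, -144.6, 237.9]
tcp_rot: [3.141, -0.001, -0.0]
ft_force: [1.0, -0.0, -0.5]
opening: 0.457
grip_force: 30.0
t: 17.75
eef_pos: [448.0, -358.5, 236.9]
tcp_rot: [3.142, -0.0, 0.001]
ft_force: [0.0, -0.7, -1.6]
opening: 0.46
grip_force: 30.0
[ 447.9 -358.7  236.9] [ 513.2 -357.8  408.3]
warmer 0.77 [218.2, 332.7] [ 447.6 -361.1    0. ]
warmer ((448.7093200683594, -360.70721435546875), (128.2337188720703, 129.4235076904297), 5.672555446624756) (268, 157, 127, 123)
warmer ((381.2389831542969, -358.6221923828125), (87.18109893798828, 117.40386199951172), 0.06656621396541595) (280, 243, 102, 74)
scale ((521.235107421875, -128.92848205566406), (154.942138671875, 134.2329864501953), 0.22020570933818817) (50, 78, 137, 147)
```

View pics/w4.png

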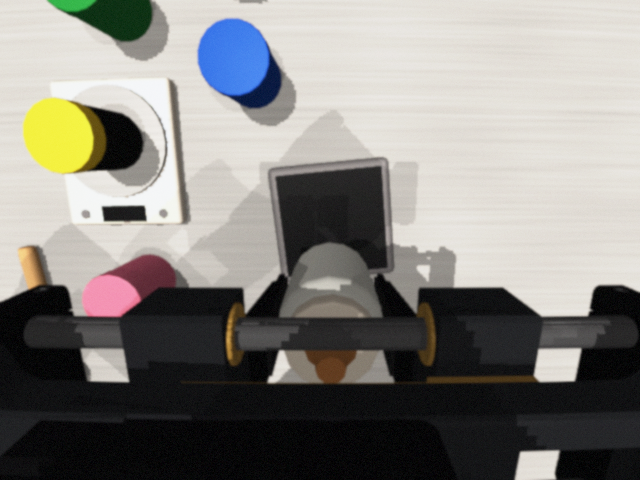

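The bottle hangs upright over the plate, whose centre is near (218,333). I'll lower it.

```bash
python3 -m inch '[[[0,0.04,0.6],0,1],[[0,0,0.8],0,1],[[0,0,0.8],0,1],[[0,0,0.5],0,1],[[0,0,0.25],0,1],[[0,0,0.08],0,1],[[0,0,0],0,1],[[0,0,0],0,1],[[0,0,0],0,1],[[0,0,0],0,1]]'
```

```text
t: 19.25
eef_pos: [447.9, -361.4, 55.5]
tcp_rot: [3.141, -0.0, 0.0]
ft_force: [0.0, -0.5, -1.4]
opening: 0.455
grip_force: 30.0
```

```bash
python3 -m inch '[[[0,0,0.03],0,1],[[0,0,0],0,1],[[0,0,0],0,-1],[[0,0,0],0,-1],[[0,0,0],0,-1],[[0,0,0],0,-1],[[0,0,0],0,-1],[[0,0,-0.5],0,-1],[[0,0,-0.9],0,-1],[[0,0,-0.9],0,-1]]'
python3 -m inch '[[[0,0,-0.6],0,-1],[[0,0,-0.5],0,-1],[[0.2,-0.8,0],0,-1],[[0.2,-0.9,0],0,-1],[[0.2,-0.9,0],0,-1],[[0.2,-0.8,0],0,-1],[[0.2,-0.42,0],0,-1],[[0,0,0],0,-1],[[0,0,0],0,-1],[[0,0,0],0,-1]]'
python3 - <<'E'
from h import *
np.set_printoptions(precision=1,suppress=True)
p=eyes.read_camera('wrist');save(p,'w5.png')
im=p['pixels']
print(env.state()['eef_pos'],ray(p,(240,320))[0])
hsv=cv2.cvtColor(im,cv2.COLOR_RGB2HSV)
y=((hsv[...,0]>24)&(hsv[...,0]<36)&(hsv[...,1]>150)).astype(np.uint8); y[300:]=0
v,u=np.nonzero(y); print('lid',v.mean(),u.mean(),at(p,(v.mean(),u.mean()),107))
for n,z in dict(tub=109,scale=18,warmer=30,bottle=30).items():
    for r in eyes.spot_point(n,p): print(n,r['score'],r['centre'],at(p,r['centre'],{'tub':24,'bottle':30}.get(n,0)))
    for r in eyes.cut_out(n,p):
        m=r['mask'].astype(np.uint8);cs,_=cv2.findContours(m,0,1);k=max(cs,key=cv2.contourArea)[:,0]
        W=np.array([at(p,(v,u),z)[:2] for u,v in k],np.float32)
        print(n,cv2.minAreaRect(W),cv2.boundingRect(k))
E
```

```text
t: 20.5
eef_pos: [447.6, -361.1, 192.7]
tcp_rot: [-3.141, 0.0, -0.0]
ft_force: [0.6, -0.5, -0.6]
opening: 1.001
grip_force: 0.0
t: 21.75
eef_pos: [507.5, -133.0, 257.2]
tcp_rot: [3.141, 0.0, -0.001]
ft_force: [0.8, -0.1, 0.1]
opening: 1.0
grip_force: 0.0
[ 507.5 -133.   257.2] [ 572.7 -132.4  428.5]
lid 192.06030414263242 326.15416885159937 [ 544.9 -128.9  107. ]
tub 0.88 [135.0, 450.6] [ 600.6 -265.5   24. ]
tub 0.8 [69.9, 340.2] [ 666.6 -143.2   24. ]
tub 0.73 [193.5, 326.6] [ 536.1 -128.5   24. ]
tub 0.72 [316.0, 337.7] [ 385.  -141.9   24. ]
tub ((535.07666015625, -131.0259552001953), (60.726558685302734, 58.848323822021484), 89.98865509033203) (295, 170, 68, 66)
tub ((655.5283813476562, -141.44679260253906), (56.3238410949707, 66.68701171875), 89.26585388183594) (307, 15, 69, 87)
tub ((597.0186157226562, -255.9420623779297), (55.46951675415039, 76.72925567626953), 0.4754086136817932) (428, 99, 88, 67)
tub ((373.9607238769531, -139.92413330078125), (53.715606689453125, 24.18389129638672), 89.91668701171875) (311, 351, 54, 22)
scale ((521.965576171875, -125.78363800048828), (154.2741241455078, 130.67218017578125), 0.7886396646499634) (266, 137, 116, 133)
warmer 0.64 [262.1, 508.4] [ 447.5 -360.5    0. ]
warmer ((452.0877380371094, -354.29864501953125), (129.37936401367188, 133.35728454589844), 6.087438106536865) (460, 209, 114, 108)
bottle 0.98 [274.0, 522.2] [ 441.4 -363.3   30. ]
bottle ((445.9855041503906, -388.0647888183594), (95.74600219726562, 42.69117736816406), 89.66035461425781) (504, 253, 75, 35)
```

View pics/w5.png

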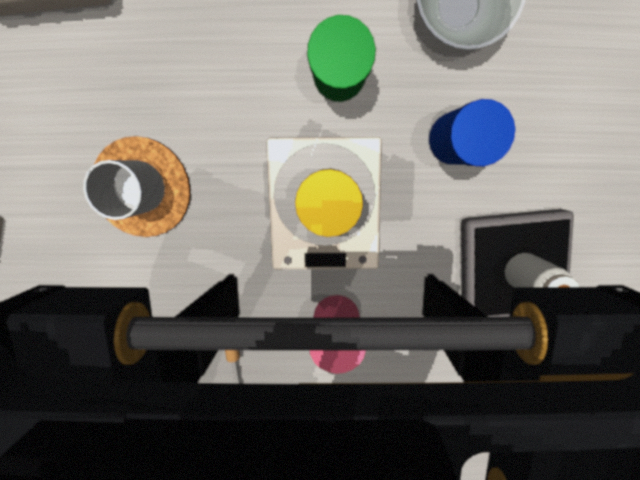

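The yellow lid is at (203,329) with the fingers clear of the look-alikes. The bottle stands upright on the plate at (272,540). Now I'll grasp the tub.

```bash
python3 -m inch '[[[0.47,-0.04,0],0,-1],[[0,0,0.8],0,-1],[[0,0,0.8],0,-1],[[0,0,0.8],0,-1],[[0,0,0.7],0,-1],[[0,0,0.3],0,-1],[[0,0,0.1],0,-1],[[0,0,0],0,-1],[[0,0,0],0,1],[[0,0,0],0,1]]'
python3 -m inch '[[[0,0,0],0,1],[[0,0,0],0,1],[[0,0,0],0,1],[[0,0,0],0,1],[[0,0,0],0,1],[[0,0,-0.3],0,1],[[0,0,-0.8],0,1],[[0,0,-0.8],0,1],[[0,0,-0.9],0,1],[[0,0,-0.7],0,1]]'
```

```text
t: 23.45
eef_pos: [536.3, -129.8, 48.0]
tcp_rot: [3.141, -0.001, 0.0]
ft_force: [-1.0, 0.1, -0.4]
opening: 0.846
grip_force: 0.0
t: 24.7
eef_pos: [535.8, -129.4, 258.9]
tcp_rot: [-3.141, -0.0, 0.0]
ft_force: [-0.2, 0.4, -2.0]
opening: 0.642
grip_force: 30.0
```

```bash
python3 -m inch '[[[-0.1,-0.5,0],0,1],[[-0.13,-0.9,0],0,1],[[-0.13,-0.9,0],0,1],[[-0.13,-0.9,0],0,1],[[-0.13,-0.9,0],0,1],[[-0.13,-0.9,0],0,1],[[-0.13,-0.9,0],0,1],[[-0.13,-0.9,0],0,1],[[-0.13,-0.9,0],0,1],[[0,-0.64,0],0,1]]'
python3 -m inch '[[[0,0,0],0,1],[[0,0,0],0,1],[[0,0,0],0,1],[[0,0,0],0,1],[[0,0,0],0,1],[[0,0,0],0,1],[[0,0,0],0,1],[[0,0,0],0,1],[[0,0,0],0,1],[[0,0,0],0,1]]'
python3 - <<'E'
from h import *
np.set_printoptions(precision=1,suppress=True)
print(env.state()['eef_pos'])
for c in('wrist','top'):
  p=eyes.read_camera(c);save(p,c+'6.png');im=p['pixels']
  for n,z in dict(tray=14,scale=18).items():
    for r in eyes.spot_point(n,p): print(c,n,r['score'],r['centre'],at(p,r['centre'],0))
    for r in eyes.cut_out(n,p):
        m=r['mask'].astype(np.uint8);cs,_=cv2.findContours(m,0,1);k=max(cs,key=cv2.contourArea)[:,0]
        W=np.array([at(p,(v,u),z)[:2] for u,v in k],np.float32)
        print(c,n,cv2.minAreaRect(W),cv2.boundingRect(k))
E
```

```text
t: 25.95
eef_pos: [466.3, 372.8, 256.4]
tcp_rot: [3.141, 0.002, 0.002]
ft_force: [0.3, -0.2, -2.3]
opening: 0.64
grip_force: 30.0
t: 27.2
eef_pos: [467.6, 370.7, 257.1]
tcp_rot: [3.141, 0.0, 0.0]
ft_force: [-0.0, -0.0, -2.3]
opening: 0.641
grip_force: 30.0
[467.6 370.7 257.1]
wrist tray 0.67 [216.0, 332.6] [466.7 368.2   0. ]
wrist tray ((466.6829528808594, 372.0511474609375), (141.19264221191406, 141.32215881347656), 69.06639862060547) (257, 141, 150, 120)
top tray 0.56 [281.1, 172.0] [469.9 369.5   0. ]
top tray ((468.5797424316406, 369.8489990234375), (146.39552307128906, 146.29306030273438), 69.42060852050781) (148, 244, 62, 77)
top scale 0.69 [257.6, 376.9] [ 534.2 -122.3    0. ]
top scale ((522.4032592773438, -125.66583251953125), (154.71754455566406, 133.68138122558594), 0.5271154046058655) (351, 230, 57, 66)
top scale ((448.2707824707031, -377.21514892578125), (44.290443420410156, 65.94114685058594), 0.9746218323707581) (472, 286, 29, 20)
top scale ((444.0213623046875, -360.11328125), (140.0829315185547, 132.94361877441406), 5.5145368576049805) (449, 266, 60, 62)
```

View pics/wrist6.png

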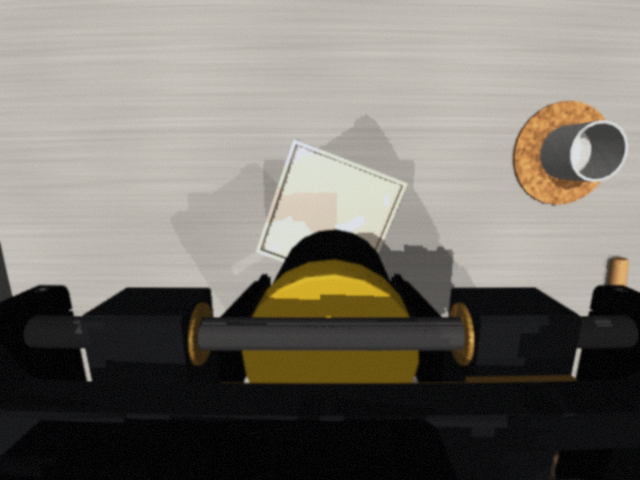

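The tub is held upright over the tray, whose centre is about (216,333). I'll lower it and then release.

```bash
python3 -m inch '[[[0,0,0.7],0,1],[[0,0,0.9],0,1],[[0,0,0.9],0,1],[[0,0,0.7],0,1],[[0,0,0.4],0,1],[[0,0,0.15],0,1],[[0,0,0],0,1],[[0,0,0],0,1],[[0,0,0],0,1],[[0,0,0],0,1]]'
```

```text
t: 28.95
eef_pos: [467.8, 370.8, 32.8]
tcp_rot: [-3.141, -0.001, 0.0]
ft_force: [0.8, 0.4, -2.6]
opening: 0.644
grip_force: 30.0
```

```bash
python3 -m inch '[[[0,0,0.07],0,1],[[0,0,0],0,1],[[0,0,0],0,-1],[[0,0,0],0,-1],[[0,0,0],0,-1],[[0,0,0],0,-1],[[0,0,0],0,-1],[[0,0,-0.5],0,-1],[[0,0,-0.9],0,-1],[[0,0,-0.9],0,-1]]'
python3 -m inch '[[[0,0,-0.6],0,-1],[[0,0,-0.7],0,-1],[[0.2,0.8,0],0,-1],[[0.2,0.9,0],0,-1],[[0.2,0.9,0],0,-1],[[0.2,0.9,0],0,-1],[[0.1,0.8,0],0,-1],[[0,0.3,0],0,-1],[[0,0,0],0,-1],[[0,0,0],0,-1]]'
python3 - <<'E'
from h import *
np.set_printoptions(precision=1,suppress=True)
print(env.state()['eef_pos'])
p=eyes.read_camera('wrist');save(p,'w7.png')
for n,z in dict(cup=62,tray=14,tub=89).items():
    for r in eyes.spot_point(n,p): print(n,r['score'],r['centre'],at(p,r['centre'],{'cup':6,'tub':4}.get(n,0)))
    for r in eyes.cut_out(n,p):
        m=r['mask'].astype(np.uint8);cs,_=cv2.findContours(m,0,1);k=max(cs,key=cv2.contourArea)[:,0]
        W=np.array([at(p,(v,u),z)[:2] for u,v in k],np.float32)
        print(n,cv2.minAreaRect(W),cv2.boundingRect(k))
E
```

```text
t: 30.2
eef_pos: [467.4, 370.5, 167.4]
tcp_rot: [3.141, 0.001, -0.0]
ft_force: [0.6, 0.2, 0.5]
opening: 0.997
grip_force: 0.0
t: 31.45
eef_pos: [521.4, 95.8, 244.0]
tcp_rot: [-3.141, -0.0, 0.001]
ft_force: [0.3, 0.2, 0.3]
opening: 0.997
grip_force: 0.0
[521.4  95.8 244. ]
cup 0.63 [200.1, 329.1] [542.   97.6   6. ]
cup ((544.1680297851562, 95.55891418457031), (60.22856140136719, 60.22397232055664), 45.90959167480469) (301, 172, 61, 62)
tray ((483.48333740234375, 363.5103454589844), (147.13580322265625, 112.31844329833984), 68.5588150024414) (44, 189, 132, 124)
tub 0.83 [262.3, 108.1] [465.7 370.2   4. ]
tub 0.77 [84.5, 544.5] [ 670.6 -139.6    4. ]
tub 0.52 [328.4, 513.2] [ 377.8 -140.5    4. ]
tub ((489.34588623046875, 345.0409240722656), (46.955379486083984, 109.35426330566406), 0.5093984007835388) (30, 240, 102, 47)
tub ((662.1865234375, -118.43350219726562), (59.7750244140625, 102.81543731689453), 13.71241569519043) (520, 33, 113, 82)
tub ((592.8204345703125, -182.6500244140625), (41.481319427490234, 14.697242736816406), 11.222596168518066) (624, 133, 16, 46)
tub ((500.9619445800781, 313.4073486328125), (119.31832122802734, 94.09722137451172), 69.00473022460938) (44, 189, 132, 126)
```

View pics/w7.png

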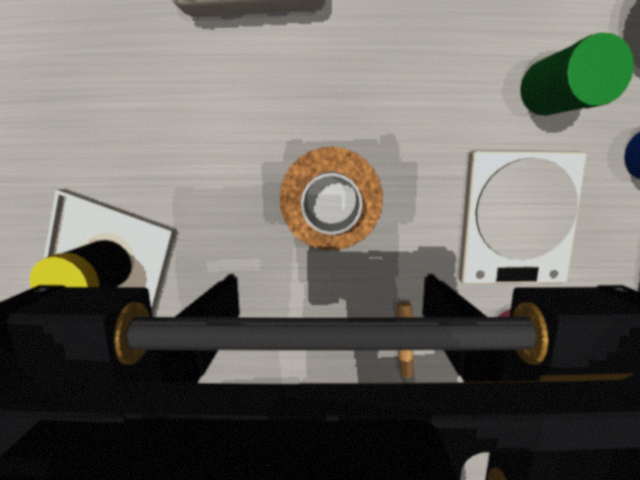

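The tub is upright in the tray at (262,108). The cup rim is at (203,331) on the mat, and the scale's platform is now empty at (208,527). I'll grasp the cup.

```bash
python3 - <<'E'
from h import *
p=eyes.read_camera('wrist');print(at(p,(208,527),24))
E
python3 -m inch '[[[0.38,0,0],0,-1],[[0,0,0.8],0,-1],[[0,0,0.8],0,-1],[[0,0,0.8],0,-1],[[0,0,0.8],0,-1],[[0,0,0.35],0,-1],[[0,0,0.1],0,-1],[[0,0,0],0,-1],[[0,0,0],0,1],[[0,0,0],0,1]]'
python3 -m inch '[[[0,0,0],0,1],[[0,0,0],0,1],[[0,0,0],0,1],[[0,0,0],0,1],[[0,0,0],0,1],[[0,0,-0.3],0,1],[[0,0,-0.8],0,1],[[0,0,-0.8],0,1],[[0,0,-0.5],0,1],[[0,0,0],0,1]]'
```

```text
[ 536.30161638 -126.148734     24.        ]
t: 33.1
eef_pos: [544.8, 94.7, 25.9]
tcp_rot: [3.142, -0.002, 0.0]
ft_force: [-0.5, -0.0, 0.4]
opening: 0.847
grip_force: 0.0
t: 34.35
eef_pos: [545.1, 94.8, 170.8]
tcp_rot: [-3.142, -0.004, 0.0]
ft_force: [0.1, -0.7, -1.3]
opening: 0.659
grip_force: 30.0
```

```bash
python3 -m inch '[[[-0.04,0.6,0],0,1],[[-0.04,0.8,0],0,1],[[-0.04,0.8,0],0,1],[[-0.04,0.8,0],0,1],[[0,0.5,0],0,1],[[0,0.175,0],0,1],[[0,0,0],0,1],[[0,0,0],0,1],[[0,0,0],0,1],[[0,0,0],0,1]]'
python3 -m inch '[[[0,0,0.5],0,1],[[0,0,0.7],0,1],[[0,0,0.5],0,1],[[0,0,0.3],0,1],[[0,0,0.05],0,1],[[0,0,0],0,1],[[0,0,0],0,1],[[0,0,0],0,1],[[0,0,0],0,1],[[0,0,0],0,1]]'
```

```text
t: 35.6
eef_pos: [534.9, -125.2, 169.1]
tcp_rot: [3.142, -0.0, 0.001]
ft_force: [0.9, 0.3, -0.8]
opening: 0.656
grip_force: 30.0
t: 36.85
eef_pos: [534.8, -125.9, 46.2]
tcp_rot: [3.141, -0.0, -0.0]
ft_force: [0.3, 0.3, -1.5]
opening: 0.656
grip_force: 30.0
```

```bash
python3 -m inch '[[[0,0,0.03],0,1],[[0,0,0],0,1],[[0,0,0],0,-1],[[0,0,0],0,-1],[[0,0,0],0,-1],[[0,0,0],0,-1],[[0,0,0],0,-1],[[0,0,-0.5],0,-1],[[0,0,-0.9],0,-1],[[0,0,-0.9],0,-1]]'
python3 -m inch '[[[0,0,-0.9],0,-1],[[-0.5,0,-0.2],0,-1],[[-0.5,0,0],0,-1],[[0,-0.6,0],0,-1],[[0,-0.6,0],0,-1],[[0,-0.6,0],0,-1],[[0,0,0],0,-1],[[0,0,0],0,-1],[[0,0,0],0,-1],[[0,0,0],0,-1]]'
python3 - <<'E'
from h import *
np.set_printoptions(precision=1,suppress=True)
zs=dict(cup=24,tub=4,bottle=30)
for c in('wrist','scene','top'):
  p=eyes.read_camera(c);save(p,c+'8.png')
  for n in zs:
    for r in eyes.spot_point(n,p): print(c,n,round(r['score'],2),r['centre'],at(p,r['centre'],zs[n])[:2])
E
```

```text
t: 38.1
eef_pos: [534.5, -125.7, 183.6]
tcp_rot: [-3.141, 0.001, -0.0]
ft_force: [-0.2, -0.8, -0.5]
opening: 1.006
grip_force: 0.0
t: 39.35
eef_pos: [474.8, -18.4, 248.2]
tcp_rot: [3.141, 0.0, -0.001]
ft_force: [0.8, 0.6, -0.3]
opening: 0.997
grip_force: 0.0
wrist cup 0.97 [165.5, 428.3] [ 535.  -125.7]
wrist tub 0.71 [295.2, 426.4] [ 375.4 -139.3]
wrist tub 0.6 [225.2, 16.2] [465.8 369.6]
wrist tub 0.6 [38.7, 444.5] [ 668.7 -141. ]
wrist tub 0.56 [106.2, 556.6] [ 601.7 -273.6]
wrist bottle 0.59 [245.4, 625.6] [ 446.3 -364.1]
scene cup 0.89 [246.2, 260.4] [ 540.9 -121.7]
scene tub 0.95 [292.1, 227.2] [ 671.3 -148. ]
scene tub 0.95 [264.4, 184.0] [ 616.1 -271.7]
scene tub 0.76 [210.4, 272.0] [ 380.7 -150.2]
scene tub 0.63 [268.3, 489.3] [472.3 365.6]
scene bottle 0.62 [203.3, 178.9] [ 439.9 -368.9]
top cup 0.61 [253.3, 384.3] [ 543.3 -137.2]
top tub 0.84 [202.9, 386.8] [ 667.8 -145.6]
top tub 0.68 [323.1, 384.0] [ 379.1 -139.1]
top tub 0.68 [229.4, 439.0] [ 604.7 -272.1]
top tub 0.62 [280.9, 174.8] [470.5 361.6]
top bottle 0.57 [296.6, 479.9] [ 445.6 -359. ]
```

View pics/scene8.png

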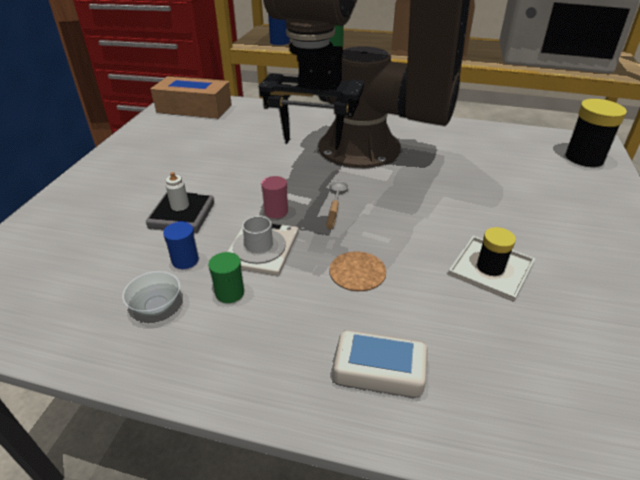

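View pics/wrist8.png

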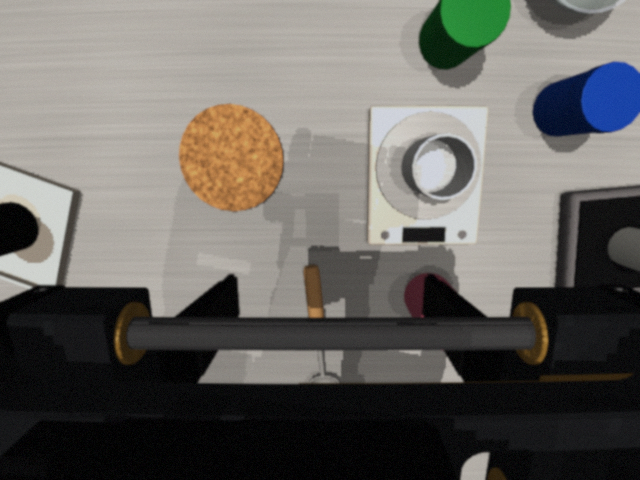

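The pictures show the cup centred on the scale at (wrist 165,428), the bottle on the warming plate at (scene 190,176) and the tub in the tray at (scene 252,495). All three are upright, the mat is clear and the wipes and bowl are where they were, so I'm handing in.

```bash
python3 -c "
from cell import env
print(env.job_done())"
```

```text
the job is handed in; nothing more can be done
None
```

I handed the job in at about 40 s on the robot's clock: the tub is in the tray, the bottle on the warming plate and the cup on the scale, all upright; the mat is clear and the wipes and bowl were not touched; no verdict came back.

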